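Unpin and open the dust cabinet

ROBOT

A 6-joint arm with a two-finger parallel gripper is mounted at the origin on the work surface. World frame = base frame: x ahead of the robot, y to its left, z up, the work surface at z = 0. Lengths are in mm, angles in degrees, forces in N, time in s.
With the tool pointing down it reaches from about 350 to 775 mm from the base axis. Payload 5.5 kg.
Tool frame: the origin (TCP) lies at the very end of the fingers, on their centre line; the grasp point (between the pads) lies 19 mm behind it; z points along the fingers, y is the line along which they close (so a half turn about z gives the same grasp; the last joint's range is limited). The gripper opens to 85 mm and grips with 20 to 120 N. Pads are 22 mm wide; open, the fingers measure 114 mm over their backs; the gripper's body (76 mm by 85 mm) begins 54 mm behind the grasp point. The pads swing forward as they close: fully open they stand 13 mm farther back than shut.
Start: joints at [-71.368, 17.945, 2.641, 74.691, 0, 82.002], TCP at [257.743, -514.043, 231.323] pointing down, gripper open.
Joint ranges: [-158.12, 158.12], [-49.38, 96.58], [-58.88, 72.47], [-126.05, 133.96], [-84.25, 85.87], [-180, 180]. Speed limits (degrees/s): [147.25, 147.25, 180, 180, 180, 180].

INTERFACE

Orientations are given as a 3x3 rotation matrix whose columns are the frame's x, y, z axes.
In Python, from plant import env gives the robot as it stands. The module is installed in compiled form; this text tells all that it offers. Calls block until the motion is done:
- env.movep(position, orientation): joint-space move of the TCP to a pose.
- env.move_l(position, rotation=None, velocity=150): straight line of the TCP; rotation=None keeps the orientation; velocity is the mean speed in mm/s.
- env.movej(angles): joint-space move.
- env.release() and env.gripper_close(newtons=None): open the fingers fully, or close them until they stop; newtons is the grip in N (None keeps the last).
- env.wait(seconds).
- env.inverse_kinematics(position, orientation): joint angles nearest the present ones, or None.
- env.state(): the state.
- env.snapshot(name): name is "side" or "top"; returns a dict with "img" (384x512x3 uint8, blue, green, red), "fx", "fy", "cx", "cy" (pixels), "distortion" ([k1, k2, p1, p2, k3] as OpenCV has them; the pictures are not rectified), "R" (3x3) and "t" (3): a world point X has camera coordinates R X + t. Camera axes: x right, y down, z forward; pixel columns grow to the right and rows downward; lengths in mm; the calibration is good to about 2 mm. A picture is of the moment at which its call begins. There is no depth.
A pose or a line that the arm cannot do raises env.IKError and nothing moves.
- env.close_job(): hands the job in; it is judged then, once.
The state is a dict: "time_s": time; "q": joint angles; "qd": joint speeds; "joint_efforts": joint torques, N m; "eef_pos": TCP position; "eef_rot": TCP orientation; "ft_force": force on the tool from outside, world axes, zero at the start; "moment": the same for the moment, N m; "gripper_width": finger opening in mm; "gripper_force": force on a finger pad.
Only numpy, scipy, OpenCV 4.12 (cv2) and the standard library are available. Lean on these libraries where they do the work, as an engineer would, in place of code of your own. Each camera call takes 0.05 s, during which the arm holds its last target. There are 200 camera calls.

TASK

Open up the bench dust cabinet so that its dust box can be emptied: pull out the sprung T-handled index plunger that pins the door, turn it anticlockwise (as seen from its handle end) most of a quarter turn, and let it settle in its rest notch so that it stays retracted by itself. Then swing the door open to at least 60 degrees, and leave it standing open with the plunger still parked. Leave the other things on the bench where they are.

Things in the scene. Friction and masses are not known exactly. Their poses are not given: they have to be found in the camera images.
- t_bar (a point): centre of the plunger's black T-bar: 84 mm long, 18 x 18 mm section, on a steel spindle 15 mm thick; it moves and turns with the plunger. Frame: z outwards along the plunger's axis (upwards, leaning 35 degrees from vertical to the cabinet's front, the robot's side); y along the bar; x across it. At home the bar is level and parallel to the door, 28 mm above the collar's rim
- plunger (a joint): pull of the plunger along its axis, m: 0 = home, pin in the keeper on the door; 0.028 = hard stop. A spring pulls it home, 5 N at 0, 10.6 N at the stop. At 0 the spindle's 7 mm cross key (parallel to the bar) lies in a deep slot of the collar; it clears the rim only above 0.020, so pull to 0.023-0.027 before turning. In the rest notch it reads 0.016, pin clear of the door
- t_handle (a joint): turn of the T-bar about the plunger's axis, rad, anticlockwise seen from its handle end: 0 = home slot, 1.31 (75 degrees) = middle of the shallow rest notch, 1.45 = hard stop. It turns only when pulled out. Let go elsewhere it stays on the rim or springs home. The notch is 4 mm deep, with about 0.1 rad of play each way
- door (a joint): opening angle of the door, rad: 0 = shut, 1.7 = hard stop. Vertical hinge at its left edge (+y side, seen from the robot); the right edge swings towards the robot, clockwise seen from above. The pin blocks it (but for about 0.01 rad) while the plunger is home. Light friction: it stays where it is left
- door_handle (a point): centre of the door's level steel bar handle: round, 14 mm thick, 100 mm long over all, its axis 55 mm in front of the door's face and 25 mm below the door's top edge. Frame: turns with the door; y along the bar, x towards the door (into the cabinet), z up
- door_hinge (a point): point on the door's vertical hinge axis at the height of the handle. The door is 255 mm wide and 18 mm thick; its lower edge is 60 mm and its upper edge 190 mm above the bench
- cabinet_front (a point): middle of the upper front edge of the grey steel dust cabinet (300 wide, 220 deep, 190 mm high, fixed). Frame: x to its back, y to its left, z up. The plunger stands over the door's right-hand upper corner, 100 mm right of the middle, in a steel collar 47 mm across on a slanted bracket; a hose spigot stands at the left of the roof
- die_grinder: bystander, leave alone: aluminium air die grinder lying along its x, about 190 mm long, 38 mm thick; origin under it near its middle
- parts_tray: bystander, leave alone: open grey plastic tray 160 x 240 x 45 mm; origin at the centre of its underside
- spray_bottle: bystander, leave alone: white bottle 66 mm across, 200 mm tall; origin under its centre
- burr_jar: bystander, leave alone: clear jar 64 mm across, 80 mm tall; origin under its centre
- paste_tin: bystander, leave alone: aluminium tin 70 mm across, 40 mm tall, standing on the cabinet's top; origin under its centre
- hammer: bystander, leave alone: hammer lying along its x, handle to its -x, on the right of the bench near the robot
- file: bystander, leave alone: hand file lying flat along its x in front of the cabinet, about 210 mm long, 20 mm high, lower than the door's lower edge; origin on the bench near its middle

How it is judged (in metres and radians):
On the way, in this order (a step that is already met when the one before it is completed fails the run):
1. the plunger rests retracted in its notch with the fingers off its T-handle (value of joint plunger between 0.0135 and 0.0185 m and value of joint t_handle above 1.13 rad and contact force between t_handle and the fingers below 0.3 N), for 0.2 s.
2. the door is swung open to at least 57 degrees (value of joint door above 1 rad), for 0.1 s.
At the end, for the whole second after the job is handed in: The plunger is parked in its rest notch (pulled out 13.5 to 18.5 mm and turned more than 1.13 rad), and the door stands still, open by more than 1.0 rad (57 degrees) (value of joint plunger between 0.0135 and 0.0185 m and value of joint t_handle above 1.13 rad and value of joint door above 1 rad and velocity of joint door between -0.05 and 0.05 rad/s); the robot touches nothing.
It fails at once if a bystander is moved by more than 50 mm (distance of any of die_grinder, parts_tray, spray_bottle, burr_jar, paste_tin, hammer, file from where it was at the start of the episode above 0.05 m).
It also fails if it takes over 50 s, if anything falls off the work surface, if the arm or the gripper's body presses on something with over 40 N, if the wrist force passes 120 N, or if a joint passes its speed limit or range.

## Working session

There is one attempt and no reset: what is moved stays moved. The work goes in short steps, each a Python script; the robot and the scene stay as the last script left them, time stands still between calls to the robot, and variables do not carry over. Pictures are saved under pics/ and viewed, at most 10 in all, crops included, and the job is handed in when it is done.

```bash
mkdir -p pics; python3 - <<'E'
from plant import env
import cv2,numpy as np
for n in("side","top"):
    s=env.snapshot(n); cv2.imwrite(f"pics/{n}0.png",s["img"])
    print(n,s["fx"],s["fy"],s["cx"],s["cy"],s["distortion"],np.round(s["R"],3).tolist(),np.round(s["t"],1), np.round(-np.array(s["R"]).T@s["t"]))
print(env.state()["time_s"])
E
```

```text
side 395.11590892465375 395.11590892465375 257.57557570859325 194.7543574597718 [-0.10334868  0.          0.          0.          0.        ] [[0.944, -0.33, 0.015], [-0.172, -0.531, -0.83], [0.282, 0.781, -0.558]] [-513.2  251.3 1491.9] [  107. -1201.  1048.]
top 442.6740616564102 442.6740616564102 251.9231939434326 191.3463863172047 [-0.17233302  0.          0.          0.          0.        ] [[0.018, -1.0, 0.001], [-0.987, -0.018, -0.161], [0.161, 0.002, -0.987]] [-8.000e-01  5.705e+02  1.596e+03] [ 306.    6. 1667.]
0.1
```

View pics/side0.png

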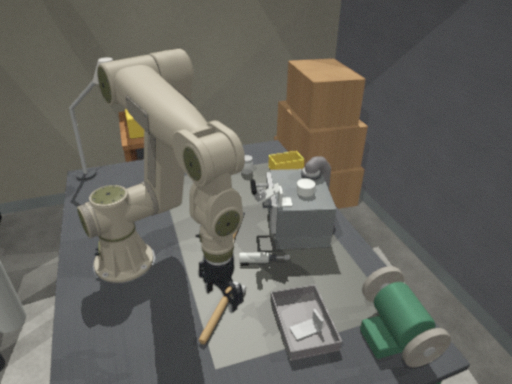

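View pics/top0.png

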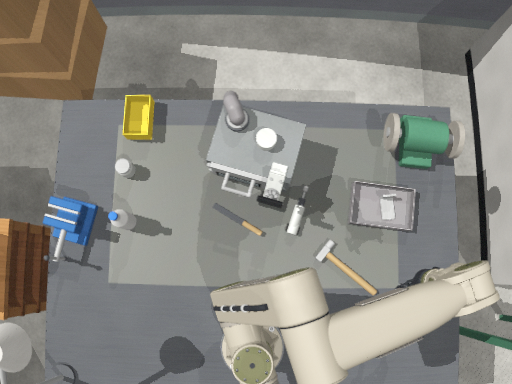

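The top view shows the cabinet (corners near (208,166), (282,190), (305,122) px), the black T-bar near (271,201), and the door handle near (238,186). In the side view the T-bar is near (254,187). I'll zoom both next.

```bash
python3 - <<'E'
import cv2,numpy as np
a=cv2.imread("pics/top0.png")[95:245,195:320]; b=cv2.imread("pics/side0.png")[150:270,225:345]
cv2.imwrite("pics/c1.png",np.hstack([cv2.resize(a,(400,480),interpolation=2)[:,:],cv2.resize(b,(400,400),interpolation=2)[:,:]] if 0 else [cv2.resize(a,(400,480),interpolation=2),cv2.copyMakeBorder(cv2.resize(b,(400,400),interpolation=2),0,80,0,0,0)]))
E
```

```text
(no output)
```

View pics/c1.png

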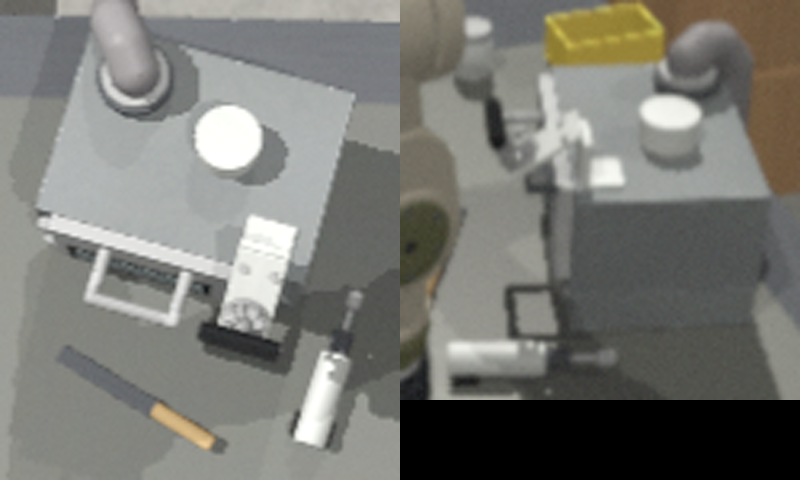

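The enlarged crops show the T-bar clearly in both views. In the top view it runs from (257,198) to (282,206) px; in the side view it is centred near (253.5,187). The handle grip runs from (223,188) to (250,195), and the roof's right edge passes through (306,125).

```bash
cat > h.py <<'E'
import cv2,numpy as np
def ray(s,p):
    K=np.array([[s["fx"],0,s["cx"]],[0,s["fy"],s["cy"]],[0,0,1]]);R=np.array(s["R"]);t=np.array(s["t"])
    u=cv2.undistortPoints(np.array([[p]],float),K,np.array(s["distortion"]))[0,0]
    d=R.T@np.array([u[0],u[1],1]);return -R.T@t,d/np.linalg.norm(d)
def plane(s,p,z):
    o,d=ray(s,p);return o+d*(z-o[2])/d[2]
def tri(s1,p1,s2,p2):
    o1,d1=ray(s1,p1);o2,d2=ray(s2,p2)
    a,b=np.linalg.lstsq(np.c_[d1,-d2],o2-o1,rcond=None)[0]
    return (o1+a*d1+o2+b*d2)/2,np.linalg.norm(o1+a*d1-o2-b*d2)
def dark(img,x0,x1,y0,y1,th):
    m=(img.max(2)<th).astype(np.uint8);k=np.zeros_like(m);k[y0:y1,x0:x1]=m[y0:y1,x0:x1]
    c=max(cv2.findContours(k,0,2)[0],key=cv2.contourArea);return cv2.minAreaRect(c)
E
python3 - <<'E'
from plant import env
from h import *
np.set_printoptions(precision=1,suppress=True)
T=env.snapshot("top");S=env.snapshot("side")
for th in(35,50,60):
    rt=dark(T["img"],250,290,190,215,th);rs=dark(S["img"],246,262,175,200,th)
    print(th,rt,rs,*tri(T,rt[0],S,rs[0]))
    b=cv2.boxPoints(rt);print(b, [plane(T,p,262)[:2] for p in b])
f=lambda x,y:(195+x/3.2-.35,95+y/3.2-.35)
for n,p in dict(BR=(355,95),FL=(38,212),doorL=(40,228),R2=(316,235),hL=(90,298),hR=(175,320)).items():
    print(n,plane(T,f(*p),190 if n[0]!='h' else 172))
E
```

```text
Traceback (most recent call last):
  File "h.py", line 14, in dark
    c=max(cv2.findContours(k,0,2)[0],key=cv2.contourArea);return cv2.minAreaRect(c)
ValueError: max() iterable argument is empty
```

```bash
python3 - <<'E'
from plant import env
from h import *
np.set_printoptions(precision=1,suppress=True)
T=env.snapshot("top");S=env.snapshot("side")
print(S["img"].max(2)[178:197,248:260]); print(T["img"].max(2)[195:212,254:286:2])
for th in(50,60,70):
  try:
    rt=dark(T["img"],250,286,190,215,th);rs=dark(S["img"],246,258,175,200,th)
    print(th,rt,rs,*tri(T,rt[0],S,rs[0]))
    b=cv2.boxPoints(rt);print([plane(T,p,262)[:2] for p in b])
  except ValueError: pass
f=lambda x,y:(195+x/3.2-.35,95+y/3.2-.35)
for n,p in dict(BR=(355,95),FL=(38,212),doorL=(40,228),R2=(316,235),hL=(90,298),hR=(175,320)).items():
    print(n,plane(T,f(*p),190 if n[0]!='h' else 172))
E
```

```text
[[ 82  80  86  79  95 121 140 144 147 147 146 146]
 [ 91  86  80  67  71  88 116 138 145 145 147 147]
 [119 106  80  55  48  58  86 127 141 150 149 149]
 [141 125  87  51  41  45  67 108 140 147 148 148]
 [147 137  92  54  46  45  54  97 136 151 150 152]
 [149 139  95  55  38  41  47  92 141 155 158 163]
 [150 142  99  53  35  40  41  90 144 156 155 161]
 [150 140 108  60  43  38  43  73 122 135 134 140]
 [151 140 108  61  42  42  41  54  94 116 122 123]
 [149 142 112  69  38  38  48  51  95 131 138 145]
 [148 146 118  70  44  42  42  53  96 135 152 159]
 [152 147 126  78  46  39  42  47  87 127 145 147]
 [150 148 134  90  44  43  37  42  75 115 133 134]
 [151 151 138  91  45  32  35  36  62 104 129 138]
 [153 153 145 101  54  32  26  33  59  96 126 146]
 [154 151 148 118  72  38  27  42  68  93 115 134]
 [152 153 150 138 104  69  55  65  86  98 105 119]
 [152 153 153 149 134 109  93  91  99 100 103 124]
 [153 154 153 152 147 134 111 103 102 107 110 130]]
[[130 129  92  81  75 203 163 183 162 143 186 189 160  97  89  76]
 [129 129  52  42  49 174 173 148 189 152 182 203 167 127 129  
[... 1384 characters left out ...]
27) ((253.14866638183594, 186.89187622070312), (14.302711486816406, 3.945575714111328), 80.53767395019531) [504.4 -47.8 263. ] 2.4571912699000795
[array([503.6,  -6.3]), array([523.8, -11.7]), array([503.1, -88.7]), array([482.9, -83.2])]
70 ((269.60003662109375, 201.70001220703125), (25.61444854736328, 7.273238182067871), 18.434947967529297) ((253.0, 186.5), (15.493175506591797, 4.118439197540283), 78.69007110595703) [503.4 -48.4 265.3] 2.7005490371361054
[array([503.8,  -5.6]), array([526.3, -12.6]), array([501.4, -90.9]), array([479. , -83.7])]
BR [ 787.3 -173.9  190. ]
FL [649.9 166.7 190. ]
doorL [632.3 163.9 190. ]
R2 [ 630.  -131.1  190. ]
hL [560.5 109.4 172. ]
hR [538.3  17.8 172. ]
```

The T-bar is about (504,-48,264), and its length comes out at 85 mm against the given 84. The cabinet is yawed about -15.3°. In the cabinet frame the bar sits at y≈-98 (expected -100) and the handle at x≈-71 (expected -73), so these agree. Next I check the kinematics and move in.

```bash
cat >> h.py <<'E'
np.set_printoptions(precision=2,suppress=True)
from scipy.spatial.transform import Rotation as Ro
psi=np.radians(-15.3)
cx,cy=np.array([np.cos(psi),np.sin(psi),0]),np.array([-np.sin(psi),np.cos(psi),0])
zp=-np.sin(np.radians(35))*cx+np.cos(np.radians(35))*np.array([0,0,1.])
xp=np.cross(cy,zp)
B=np.array([504,-48,264.])
def tool(ang,sgn):   # tool z=-zp, tool y=sgn*xp turned by ang about zp
    y=sgn*xp;R=np.c_[np.cross(y,-zp),y,-zp]
    return Ro.from_rotvec(zp*ang).as_matrix()@R
E
python3 - <<'E'
from plant import env
from h import *
for s in(1,-1):
  for d,a in((110,0),(-15,0),(10,0),(10,.7),(10,1.31),(1,1.31),(110,1.31)):
    q=env.inverse_kinematics(B+zp*d,tool(a,s)); print(s,d,a,None if q is None else np.array(q))
E
```

```text
1 110 0 [-13.85 -26.06 -31.55  49.52  -0.83  91.19]
1 -15 0 [-14.16 -15.56 -40.17  30.4   -0.65  90.93]
1 10 0 [-14.11 -18.04 -38.78  34.27  -0.68  90.98]
1 10 0.7 [-14.11 -18.04 -38.78  34.27  -0.68  50.87]
1 10 1.31 [-14.11 -18.04 -38.78  34.27  -0.68  15.92]
1 1 1.31 [-14.13 -17.17 -39.3   32.88  -0.67  15.9 ]
1 110 1.31 [-13.85 -26.06 -31.55  49.52  -0.83  16.13]
-1 110 0 [-13.85 -26.06 -31.55  49.52  -0.83 -88.81]
-1 -15 0 [-14.16 -15.56 -40.17  30.4   -0.65 -89.07]
-1 10 0 [-14.11 -18.04 -38.78  34.27  -0.68 -89.02]
-1 10 0.7 [ -14.11  -18.04  -38.78   34.27   -0.68 -129.13]
-1 10 1.31 [ -14.11  -18.04  -38.78   34.27   -0.68 -164.08]
-1 1 1.31 [ -14.13  -17.17  -39.3    32.88   -0.67 -164.1 ]
-1 110 1.31 [ -13.85  -26.06  -31.55   49.52   -0.83 -163.87]
```

```bash
python3 - <<'E'
from plant import env
from h import *
R=tool(0,1)
env.movep(B+zp*110,R); env.move_l(B+zp*25,R)
T=env.snapshot("top");S=env.snapshot("side")
f=lambda i,x,y:cv2.resize(i[y:y+100,x:x+100],(400,400),interpolation=2)
cv2.imwrite("pics/c2.png",np.hstack([f(T["img"],220,150),f(S["img"],205,140)]))
st=env.state();print(st["time_s"],st["eef_pos"],st["ft_force"])
E
```

```text
3.0333 [490.52 -44.43 285.73] [-0.27 -0.19  0.9 ]
```

View pics/c2.png

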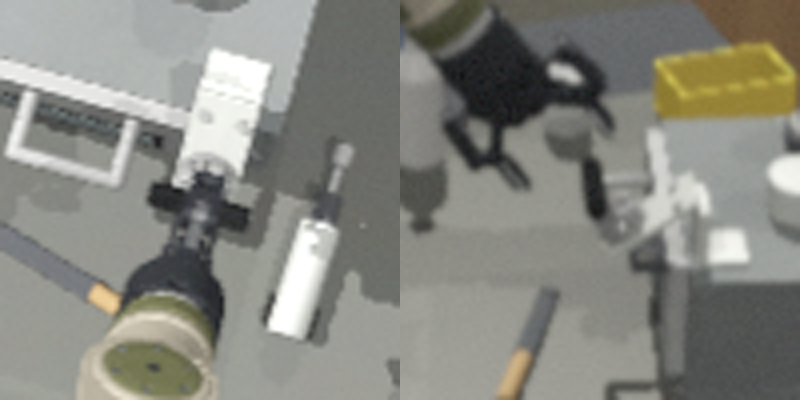

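The left panel (top view) shows the finger line centred on the T-bar within about 2 px, near (270,200). In the right panel (side view) the fingers straddle the bar with their axis aimed at it, near (253,187). I'll descend and grip.

```bash
python3 - <<'E'
from plant import env
from h import *
R=tool(0,1); M=np.c_[xp,cy,zp]
def p(n):
    st=env.state();print(n,round(st["time_s"],2),"F(x,y,z plunger)",np.array(st["ft_force"])@M,"M",np.array(st["moment"])@M,"w",round(st["gripper_width"],1),round(st["gripper_force"],1))
env.move_l(B-zp*13,R,60);p("down")
env.gripper_close(30);env.wait(.2);p("closed")
E
```

```text
down 3.82 F(x,y,z plunger) [-0.35 -0.32  0.63] M [0.   0.48 0.05] w 85.4 0.0
closed 4.64 F(x,y,z plunger) [2.1  0.01 2.33] M [-0.03  0.26 -0.  ] w 17.1 32.9
```

```bash
python3 - <<'E'
from plant import env
from h import *
R=tool(0,1); M=np.c_[xp,cy,zp]
def p(n):
    st=env.state();print(n,round(st["time_s"],2),"F(x,y,z plunger)",np.array(st["ft_force"])@M,"M",np.array(st["moment"])@M,"w",round(st["gripper_width"],1),round(st["gripper_force"],1), "along",(np.array(st["eef_pos"])-B)@zp)
env.gripper_close(60)
for d in(8,17,25): env.move_l(B+zp*(d-13),R,40);env.wait(.1);p(d)
E
```

```text
8 5.31 F(x,y,z plunger) [ 4.62  1.16 -7.04] M [ 0.02 -0.62  0.04] w 16.6 60.8 along -5.5211973521806765
17 5.78 F(x,y,z plunger) [ 4.76 -0.57 -9.58] M [ 0.04 -0.73  0.03] w 16.4 60.6 along 3.2914092716309016
25 6.23 F(x,y,z plunger) [  5.41   0.39 -11.59] M [ 0.12 -0.81  0.06] w 16.8 60.4 along 11.1540145239551
```

```bash
python3 - <<'E'
from plant import env
from h import *
M=np.c_[xp,cy,zp]
def p(n):
    st=env.state();print(n,round(st["time_s"],2),"F",np.array(st["ft_force"])@M,"Mz",(np.array(st["moment"])@zp).round(2),"w",round(st["gripper_width"],1),"along",((np.array(st["eef_pos"])-B)@zp).round(2))
for a in(.25,.65,1.0,1.31): env.move_l(B+zp*12,tool(a,1),40);env.wait(.1);p(a)
E
```

```text
0.25 6.73 F [  6.11   1.36 -11.9 ] Mz 0.03 w 17.1 along 11.21
0.65 7.38 F [  6.65   1.2  -11.15] Mz 0.0 w 16.6 along 11.39
1.0 7.98 F [  7.1    0.95 -10.9 ] Mz 0.02 w 16.9 along 11.53
1.31 8.54 F [  7.81   3.03 -11.88] Mz 0.04 w 17.0 along 11.62
```

```bash
python3 - <<'E'
from plant import env
from h import *
M=np.c_[xp,cy,zp]
def p(n):
    st=env.state();print(n,round(st["time_s"],2),"F",np.array(st["ft_force"])@M,"Mz",(np.array(st["moment"])@zp).round(2),"w",round(st["gripper_width"],1),"along",((np.array(st["eef_pos"])-B)@zp).round(2))
R=tool(1.31,1)
for d in(8,5,3,1.5): env.move_l(B+zp*d,R,40);env.wait(.1);p(d)
env.release();env.wait(.4);p("rel")
env.move_l(B+zp*120,R,120);p("up")
T=env.snapshot("top");S=env.snapshot("side")
f=lambda i,x,y:cv2.resize(i[y:y+100,x:x+100],(400,400),interpolation=2)
cv2.imwrite("pics/c3.png",np.hstack([f(T["img"],220,150),f(S["img"],205,140)]))
E
```

```text
8 8.89 F [  7.46   2.07 -11.34] Mz 0.0 w 16.8 along 7.66
5 9.24 F [ 7.38  3.31 -9.5 ] Mz -0.04 w 16.9 along 4.7
3 9.59 F [ 6.87  3.31 -3.3 ] Mz 0.03 w 16.5 along 3.34
1.5 9.94 F [ 2.68  2.64 11.26] Mz -0.02 w 17.0 along 2.99
rel 11.02 F [-0.64  0.39 -0.61] Mz 0.01 w 85.5 along 1.51
up 12.16 F [-0.33 -0.05 -0.08] Mz -0.02 w 85.4 along 119.36
```

View pics/c3.png

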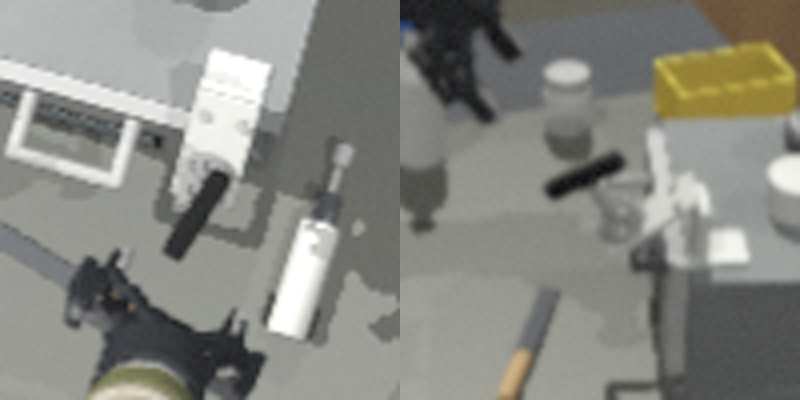

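The left panel (top view) shows the bar turned about 75°, centred near (269,203), with the fingers clear of it. Floor contact came at about 16 mm of pull, so the plunger is parked in the notch. Next is the door: hook the handle bar with the inner finger and follow the arc.

```bash
cat >> h.py <<'E'
H=np.array([549.4,63.6,0]);G=np.array([640,161,0.])
def door(th,z,sgn,off=27):
    Q=Ro.from_rotvec([0,0,-np.radians(th)]).as_matrix()
    y=sgn*cx;R=np.c_[np.cross(y,[0,0,-1]),y,[0,0,-1]]
    return G+Q@(H-G-off*cx)+[0,0,z],Q@R
E
python3 - <<'E'
from plant import env
from h import *
for s in(1,-1):
  for th,z in((0,330),(0,135),(25,135),(50,135),(76,135),(76,330)):
    P,R=door(th,z,s);q=env.inverse_kinematics(P,R);print(s,th,z,P,None if q is None else np.array(q))
E
```

```text
1 0 330 [523.36  70.72 330.  ] [ -1.02  12.24   8.78  86.54   0.   104.28]
1 0 135 [523.36  70.72 135.  ] [ -1.02  15.63 -14.41  59.97   0.   104.28]
1 25 135 [496.13 128.48 135.  ] [  5.54  14.   -16.6   59.4    0.   135.84]
1 50 135 [495.87 192.33 135.  ] [ 12.55  16.02 -13.87  60.11   0.   167.85]
1 76 135 [524.19 252.34 135.  ] [  17.8    21.23   -6.43   62.34    0.   -160.9 ]
1 76 330 [524.19 252.34 330.  ] [  17.8    18.62   17.3    88.68    0.   -160.9 ]
-1 0 330 [523.36  70.72 330.  ] [ -1.02  12.24   8.78  86.54   0.   -75.72]
-1 0 135 [523.36  70.72 135.  ] [ -1.02  15.63 -14.41  59.97   0.   -75.72]
-1 25 135 [496.13 128.48 135.  ] [  5.54  14.   -16.6   59.4    0.   -44.16]
-1 50 135 [495.87 192.33 135.  ] [ 12.55  16.02 -13.87  60.11   0.   -12.15]
-1 76 135 [524.19 252.34 135.  ] [17.8  21.23 -6.43 62.34  0.   19.1 ]
-1 76 330 [524.19 252.34 330.  ] [17.8  18.62 17.3  88.68  0.   19.1 ]
```

```bash
python3 - <<'E'
from plant import env
from h import *
def p(n):
    st=env.state();print(n,round(st["time_s"],2),np.array(st["eef_pos"]),"F",np.array(st["ft_force"]))
P,R=door(0,330,-1)
env.movep([440,90,380],R); env.move_l(P,R); p("above")
env.move_l(door(0,200,-1)[0],R,120);p("z200")
T=env.snapshot("top");S=env.snapshot("side")
f=lambda i,x,y:cv2.resize(i[y:y+100,x:x+100],(400,400),interpolation=2)
cv2.imwrite("pics/c4.png",np.hstack([f(T["img"],190,140),f(S["img"],205,140)]))
E
```

```text
above 14.46 [522.98  70.74 330.35] F [-0.69  0.54  0.15]
z200 15.69 [523.89  70.75 200.84] F [ 0.24 -0.68 -0.13]
```

View pics/c4.png

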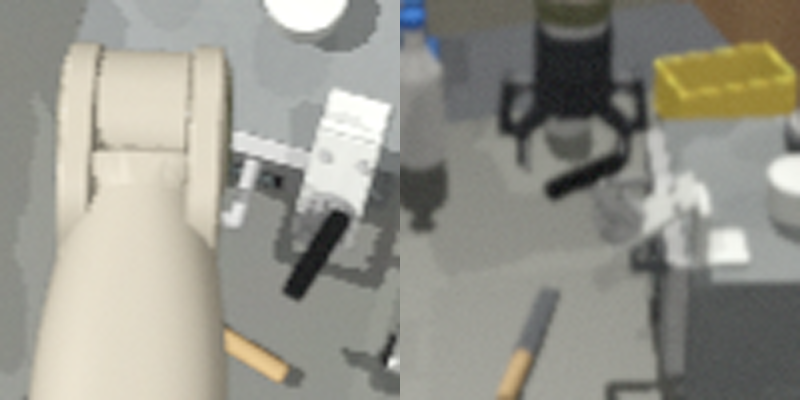

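The arm hides the handle from above (only its right end shows, near (248,193) px), and the parked T-bar is unchanged. The clearances computed earlier are ±8 mm or more, so I go down watching the force, then swing in steps.

```bash
python3 - <<'E'
from plant import env
from h import *
def p(n):
    st=env.state();F=np.array(st["ft_force"]);print(n,round(st["time_s"],2),np.array(st["eef_pos"]),"F",F);return np.linalg.norm(F)
ok=True
for z in(180,165,150,135):
    env.move_l(door(0,z,-1)[0],None,60)
    if p(z)>6: ok=False;break
if ok:
    for th in range(4,81,4):
        env.move_l(*door(th,135,-1),70)
        if p(th)>15: break
E
```

```text
180 16.27 [522.93  70.73 179.4 ] F [-0.28  0.25  0.96]
165 16.68 [522.92  70.75 164.43] F [ 0.69  0.64 -0.23]
150 17.07 [522.9   70.75 149.42] F [-0.51  0.03  0.8 ]
135 17.48 [522.87  70.74 134.42] F [ 1.14  0.97 -0.35]
4 17.77 [517.42  79.21 135.27] F [-0.21 -0.6   0.24]
8 18.07 [511.95  87.8  135.09] F [-0.1  -0.55 -0.11]
12 18.38 [507.1   96.82 134.97] F [0.18 0.58 0.39]
16 18.68 [502.95 106.21 134.96] F [-0.22  0.6  -0.56]
20 18.98 [499.46 115.89 134.95] F [ 0.24 -0.12 -0.42]
24 19.27 [496.69 125.78 134.98] F [-0.15  0.72 -0.46]
28 19.57 [494.57 135.87 134.99] F [-0.53 -0.33  0.57]
32 19.88 [493.14 146.05 134.98] F [-0.55  0.68 -0.26]
36 20.18 [492.45 156.35 134.95] F [-0.22 -0.49  0.37]
40 20.48 [492.45 166.64 134.92] F [-0.51 -0.04 -0.16]
44 20.77 [493.17 176.87 134.93] F [-0.03  0.06 -0.36]
48 21.07 [494.67 187.08 134.94] F [ 0.37 -0.21  0.34]
52 21.38 [496.84 197.14 134.95] F [ 0.04 -0.76 -0.37]
56 21.68 [499.68 207.04 134.92] F [0.81 0.16 0.08]
60 21.98 [503.23 216.7  134.93] F [-1.   -0.73  0.17]
64 22.27 [507.44 226.07 134.92] F [-1.06  0.24 -0.6 ]
68 22.57 [512.31 235.18 134.94] F [-0.65 -0.33 -0.56]
72 22.88 [517.82 243.88 134.92] F [ 0.3  -0.05 -0.16]
76 23.18 [523.91 252.22 134.95] F [ 0.8  -0.19 -0.11]
80 23.48 [530.54 260.06 134.9 ] F [-0.89 -1.35  0.17]
```

Forces stayed near the noise level, so I can't tell whether the door followed. I lift straight up, step aside and look.

```bash
python3 - <<'E'
from plant import env
from h import *
env.move_l(door(80,330,-1)[0],None,150)
q=list(env.state()["q"]);q[0]=-50;env.movej(q);env.wait(.2)
T=env.snapshot("top");S=env.snapshot("side")
f=lambda i,x,y:cv2.resize(i[y:y+120,x:x+120],(400,400),interpolation=2)
cv2.imwrite("pics/c5.png",np.hstack([f(T["img"],180,130),f(S["img"],205,140)]))
print(env.state()["time_s"],env.state()["ft_force"])
E
```

```text
27.5917 [0.33 0.88 0.59]
```

View pics/c5.png

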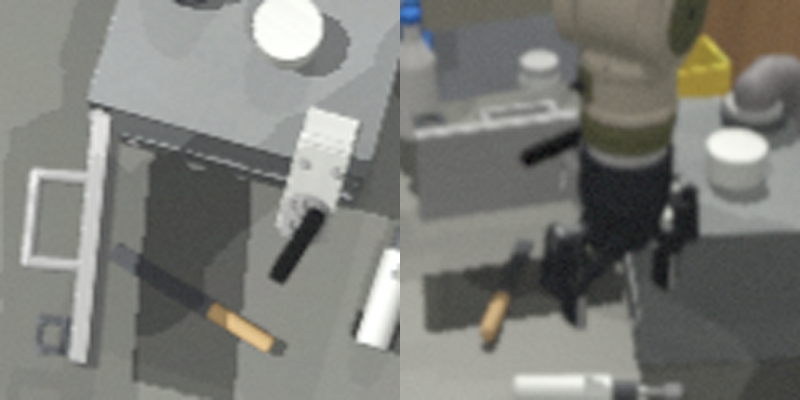

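The picture shows the door standing open by about 80°: its top edge runs from (210,163) to (204,238) px, well off the cabinet front. The T-bar is still parked near (269,203), the file and grinder haven't moved, and the arm is clear.

```bash
python3 -c "
from plant import env
print(env.close_job())"
```

```text
the job is handed in; nothing more can be done
None
```

The job is handed in: the plunger is parked in its rest notch, the door stands open at about 80 degrees, the bystanders I could see had not moved, and the arm is clear; the hand-in gave no verdict.

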